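Unload a weighted rub-test stack

ROBOT

A 7-joint arm with a two-finger parallel gripper is mounted at the origin on a cart in front of the work surface, level with it; the furniture and walls round the work are solid. World frame = base frame: x ahead of the robot, y to its left, z up, the work surface at z = 0. Lengths are in m, angles in rad, forces in N, time in s.
With the tool pointing down it reaches from about 0.4 to 0.925 m from the base axis. Payload 5.6 kg.
Tool frame: the origin (TCP) lies midway between the tips of the shut fingers; the grasp point (between the pads) lies robot.hold_point_z behind it (robot.hold_point_z is the distance from the TCP to the grasp point, in m); z points along the fingers, x is the direction in which the jaws open and shut, and the axes are right-handed (so a half turn about z gives the same grasp; the last joint's range is limited). The gripper opens to 85 mm and grips with 20 to 120 N. Pads are 22 mm wide; open, the fingers measure 114 mm over their backs; the gripper's body (76 mm by 85 mm) begins 54 mm behind the grasp point. The pads swing forward as they close: fully open they stand 13 mm farther back than shut.
Start: joints at [1.074, 0.468, -0.012, 1.603, 0.006, 1.071, -0.056], TCP at [0.285, -0.584, 0.231] pointing down, gripper open.
Joint ranges: [-2.53, 2.53], [-0.31, 2.02], [-1.57, 1.55], [0.28, 2.44], [-1.29, 4.43], [0.15, 1.84], [-2.92, 2.92]. Speed limits (rad/s): [2.57, 2.57, 3.14, 3.14, 3.14, 3.14, 3.14].

INTERFACE

Orientations are given as a unit quaternion [x, y, z, w].
In Python, from station import robot gives the robot as it stands.
- The arm moves only by the tool drive_tool, never from a script. Its argument "increments" is a list of rows, each a list of 3 entries, a list of its own where there are three numbers: the shift along the tool's x, y, z in mm, then the turn about the tool's z in rad, then the finger opening in mm, from 0 to 85.4. A call has exactly 8 rows; each row is the pose to reach, as a shift and turn from the pose commanded when the call began, along the tool's axes at that moment; what a row does not reach only later rows make up. A row lasts 1/10 s, in which the tool goes at most 50 mm and 8.59 degrees, less where a joint would pass 70% of its speed; a pose out of reach is approached as far as the arm can. A call with a gripper value outside its range is refused whole. The fingers move at their own pace and stop on an object; "newtons" is the grip in N (left out, the last holds). Time passes only in rows, so rows that repeat a pose let the fingers close, or fill a call up. It gives the time, the measured TCP pose, the force and the opening at its end, in the units of the state.
- robot.get_obs(): the state, without advancing time (a new reading comes with each control period).
- robot.read_camera(name): name is "scene" or "top" or "wrist"; returns (picture, depth): 420x560x3 uint8, red, green, blue; 420x560 float32, m along the optical axis (not along the pixel's ray), 0 where there is no reading.
- robot.camera_params(name): a dict with "fx", "fy", "cx", "cy" (pixels), "extrinsics" (4x4, takes a point from camera to world coordinates). Camera axes: x right, y up, looking along -z (the intrinsics and any distortion apply to the point x, -y, -z); pixel columns grow to the right and rows downward; lengths in m; the calibration is good to about 2 mm. A picture is of the moment at which its call begins: read the wrist's pose just before it. camera_params takes no time and is no camera call; for the wrist camera it gives the pose at the moment of the call.
- robot.sign_off(): hands the job in, once; it reports no verdict.
Trained networks look in the newest picture that a camera, given by its name, has taken for a name from the list of things; names that differ only in an ending like _2 or _b are one class to them, and where a whole thing is asked for, a point or a joint stands for the part that bears it (a point fixed in the world has none). Each returns a list of dicts, best first, with "confidence" (0 to 1); they miss things now and then, are a little off and sometimes report something else, mostly with a low value. They report only what shows in the picture. A call takes as long as a camera call.
- robot.look_for(camera, name): "point" ([x, y, z] in m, in world coordinates, good to about 4 mm: the middle of the surface that is visible of it).
- robot.regions_of(camera, name): "mask" (420x560 bool, what is visible of it).
- robot.spot_point(camera, name): "point" ([x, y, z] in m, in world coordinates, good to about 4 mm: a listed point, or the origin of a listed thing).
The state is a dict: "t": time; "joints": joint angles; "dq": joint speeds; "joint_torque": joint torques, N m; "position": TCP position; "tool_rot": TCP orientation; "wrist_force": force on the tool from outside, world axes, zero at the start; "ft_torque": the same for the moment, N m; "width": finger opening in m.
Only numpy, scipy, OpenCV 4.12 (cv2) and the standard library are available. Lean on these libraries where they do the work, as an engineer would, in place of code of your own. Each camera call takes 0.05 s, during which the arm holds its last target. There are 200 camera calls.

TASK

The weighted rub test is finished: unload its stack from the top down, one piece at a time, without shifting the pieces still waiting below. Seat the brass weight on the slim brass post, the steel weight on the thick steel post, the sanding block (abrasive side still down) between the corner guards of the blue dock, and the green coated panel, coating up, between the pins of the empty aluminium bed, each resting flat and fully down. Set every piece down rather than dropping it, let go of all of them, and leave the black tile and the pot where they stand.

Things in the scene. Friction and masses are not known exactly. Their poses are not given: they have to be found in the camera images.
- brass_weight_center (a point): Brass ring weight, top of the stack: 30 mm across, 20 mm high, about 80 g, with a through bore of 18 mm, in which the spigot of the steel weight below it stands (6 mm thick, 9 mm high, does not show above the ring). Point: its centre, half-way up; z up.
- steel_weight_center (a point): Steel weight, under the brass one: 44 mm across, 25 mm high (without its top spigot, 6 mm thick and 9 mm high), about 240 g, rests flat on the sanding block (up to 12 mm off its middle along its length). Its underside has a blind bore 26 mm across and 14 mm deep. Point: centre of the 25 mm body, half-way up; z up.
- block_center (a point): Brown cork sanding block wrapped in abrasive paper, under the steel weight and flat on the panel: 46 to 48 mm wide (x), 85 mm long (y), 25 mm high, 70 g. Grip it across its long sides. Point: its centre, half-way up; z up.
- panel_center (a point): Green coated aluminium test panel, bottom of the stack: 64 mm wide (x), 96 mm long (y), 8 mm thick, 130 g. It lies on a dark steel bed of the same make as the aluminium one, on a raised pad 44 mm wide, so both long sides stand out 10 mm over free space 13 mm high for the fingertips; that bed's pins leave the middle 60 mm of the long sides free. Point: its centre, half-way up; z up (coating).
- slim_post_seat (a point): Place of the brass weight: fixed black disc 58 mm across and 6 mm high, on it a brass pedestal 25 mm across, 10 mm high, and a slim tapered brass post 6 mm thick that stands 10 mm above the pedestal. Point: on the axis, on top of the pedestal, where the weight's underside rests, 16 mm above the table.
- thick_post_seat (a point): Place of the steel weight: fixed black disc 72 mm across and 6 mm high, on it a steel pedestal 36 mm across, 10 mm high, and a thick tapered steel post 12 mm thick that stands 12 mm above the pedestal. Point: on the axis, on top of the pedestal, where the weight's underside rests, 16 mm above the table.
- block_dock_seat (a point): Place of the sanding block: fixed blue dock, 80 mm wide (x), 118 mm long (y), with a black rubber pad 32 mm wide, 10 mm above its base plate, and four L-shaped corner guards 8 mm higher than the pad; they leave 7 mm play round the block and the middle 70 mm of its long sides open for the fingers. Point: middle of the pad's top, where the block's underside rests, 16 mm above the table; the block's length goes along y (either way round).
- inspection_bed_seat (a point): Place of the panel: fixed, empty bed of bare aluminium, 92 mm wide (x), 128 mm long (y), 7 mm high, with a raised grey-topped pad 44 mm wide and six upright steel pins 6 mm thick, 11 mm higher than the pad (two along each long side 36 mm off the middle, one at each end), which leave 6 to 7 mm play round the panel. Point: middle of the pad's top, where the panel's underside rests, 20 mm above the table; the panel's length goes along y (either way round).
- black_tile: Black glass reference tile in its frame, 62 x 88 x 13 mm, lying on the table; leave it. Origin: centre of its underside.
- pot: White pot with a green screw lid, 45 mm across, 43 mm high; leave it. Origin: centre of its underside.

How it is judged:
On the way, in this order (a step that is already met when the one before it is completed fails the run):
1. the brass weight is set on the slim brass post and let go, while what lay below it is still stacked within 20 mm of where it was (horizontal distance between brass_weight_center and slim_post_seat below 0.01 m and z of brass_weight_center in the frame of slim_post_seat between 0.007 and 0.013 m and angle between brass_weight_center's own z axis and vertical below 0.08 rad and contact force between brass_weight and the fingers below 0.05 N and distance of each of steel_weight_center, block_center, panel_center from where it was at the start of the episode below 0.02 m), for 0.2 s.
2. the steel weight is set on the thick steel post and let go, while what lay below it is still stacked within 20 mm of where it was (horizontal distance between steel_weight_center and thick_post_seat below 0.01 m and z of steel_weight_center in the frame of thick_post_seat between 0.0095 and 0.0155 m and angle between steel_weight_center's own z axis and vertical below 0.08 rad and contact force between steel_weight and the fingers below 0.05 N and distance of each of block_center, panel_center from where it was at the start of the episode below 0.02 m), for 0.2 s.
3. the sanding block is set on the blue dock and let go, while what lay below it is still stacked within 20 mm of where it was (horizontal distance between block_center and block_dock_seat below 0.01 m and z of block_center in the frame of block_dock_seat between 0.0095 and 0.0155 m and angle between block_center's own z axis and vertical below 0.08 rad and angle between the y axis of block_center and the y axis of block_dock_seat, either way round below 0.2 rad and contact force between block and the fingers below 0.05 N and distance of panel_center from where it was at the start of the episode below 0.02 m), for 0.2 s.
4. the coated panel is set on the aluminium bed and let go (horizontal distance between panel_center and inspection_bed_seat below 0.01 m and z of panel_center in the frame of inspection_bed_seat between 0.001 and 0.007 m and angle between panel_center's own z axis and vertical below 0.08 rad and angle between the y axis of panel_center and the y axis of inspection_bed_seat, either way round below 0.2 rad and contact force between panel and the fingers below 0.05 N), for 0.2 s.
At the end, for the whole second after the job is handed in: All four pieces rest, untouched and still, each on its own place: centre within 10 mm of the middle of the place, fully down (within 3 mm in height), level, and the block and the panel with their length along their place's length (within 0.2 rad) (all of step 4 and horizontal distance between brass_weight_center and slim_post_seat below 0.01 m and z of brass_weight_center in the frame of slim_post_seat between 0.007 and 0.013 m and angle between each of brass_weight_center, steel_weight_center, block_center's own z axis and vertical below 0.08 rad and linear speed of each of brass_weight, steel_weight, block, panel below 0.02 m/s and contact force between each of brass_weight, steel_weight, block and the fingers below 0.05 N and horizontal distance between steel_weight_center and thick_post_seat below 0.01 m and z of steel_weight_center in the frame of thick_post_seat between 0.0095 and 0.0155 m and horizontal distance between block_center and block_dock_seat below 0.01 m and z of block_center in the frame of block_dock_seat between 0.0095 and 0.0155 m and angle between the y axis of block_center and the y axis of block_dock_seat, either way round below 0.2 rad).
It fails at once if the brass weight is dropped or thrown (falls free of the fingers faster than 0.7 m/s, a drop of about 25 mm) (linear speed of brass_weight above 0.7 m/s and contact force between brass_weight and the fingers below 0.01 N).
It fails at once if the steel weight is dropped or thrown (falls free of the fingers faster than 0.7 m/s, a drop of about 25 mm) (linear speed of steel_weight above 0.7 m/s and contact force between steel_weight and the fingers below 0.01 N).
It fails at once if the sanding block is dropped or thrown (falls free of the fingers faster than 0.7 m/s, a drop of about 25 mm) (linear speed of block above 0.7 m/s and contact force between block and the fingers below 0.01 N).
It fails at once if the coated panel is dropped or thrown (falls free of the fingers faster than 0.7 m/s, a drop of about 25 mm) (linear speed of panel above 0.7 m/s and contact force between panel and the fingers below 0.01 N).
It fails at once if the black tile or the pot is pushed away by more than 30 mm (distance of any of black_tile, pot from where it was at the start of the episode above 0.03 m).
It also fails if it takes over 120 s, if anything falls off the work surface, if the arm or the gripper's body presses on something with over 40 N, if the wrist force passes 120 N, or if a joint passes its speed limit or range.

## Working session

There is one attempt and no reset: what is moved stays moved. The work goes in short steps, Python scripts to look and compute and a tool call to move; the robot and the scene stay as the last step left them, time stands still between calls to the robot, and variables do not carry over. Pictures are saved under pics/ and viewed, on a budget of 14 in all, crops included, one or two more only if the job needs it, and the job is handed in when it is done.

Besides the shell and the picture viewer there is one more tool, called after ">>>" in YAML: its name, and indented under it one key for each argument. drive_tool: Moves the arm, as the interface text tells. Its arguments: {"type":"object","properties":{"increments":{"type":"array"},"newtons":{"type":"number"}},"required":["increments"]}

```bash
mkdir -p pics; cat > h.py <<'E'
import numpy as np, cv2
from station import robot
from scipy.spatial.transform import Rotation as R
def cloud(cam):
    im,d=robot.read_camera(cam); p=robot.camera_params(cam)
    v,u=np.mgrid[0:420,0:560]
    P=np.stack([(u-p['cx'])/p['fx']*d,-(v-p['cy'])/p['fy']*d,-d,np.ones_like(d)],-1)@np.array(p['extrinsics']).T
    P=P[...,:3]; P[d<=0]=np.nan
    return im,P
def save(n,im): cv2.imwrite('pics/'+n,im[...,::-1])
E
python3 - <<'E'
from h import *
o=robot.get_obs(); print({k:np.round(v,4) for k,v in o.items()}, robot.hold_point_z)
print(robot.camera_params('top'))
ims=[]
for c in ['top','scene']:
    im,P=cloud(c); ims.append(im); np.save(c+'.npy',P); np.save(c+'_im.npy',im)
    for n in ['brass_weight_center','steel_weight_center','block_center','panel_center','slim_post_seat','thick_post_seat','block_dock_seat','inspection_bed_seat','black_tile','pot']:
        r=robot.spot_point(c,n); print(c,n,[(np.round(x['point'],4),round(x['confidence'],2)) for x in r[:2]])
save('a.png',ims[0]); save('b.png',ims[1])
E
```

```text
{'t': np.float64(0.0), 'joints': array([ 1.074 ,  0.4684, -0.0116,  1.6036,  0.006 ,  1.0714, -0.0563]), 'dq': array([ 0.0011,  0.0017, -0.    , -0.0014, -0.0005, -0.0011,  0.0006]), 'joint_torque': array([-3.00000e-04, -5.32392e+01,  2.11000e-02, -2.51306e+01,
        1.14000e-02,  7.80000e-03, -0.00000e+00]), 'position': array([ 0.2846, -0.5837,  0.2303]), 'tool_rot': array([ 8.480e-01, -5.299e-01, -8.000e-04, -4.000e-04]), 'wrist_force': array([0.5549, 0.3083, 0.2707]), 'ft_torque': array([ 0.0189, -0.0106,  0.0032]), 'width': np.float64(0.0854)} 0.0187
{'fx': 478.51071914837746, 'fy': 478.51071914837746, 'cx': 276.74921096817394, 'cy': 210.80530214828866, 'extrinsics': array([[ 2.10900966e-02,  9.96082113e-01, -8.58815046e-02,
         4.03760082e-01],
       [-9.99777052e-01,  2.11003665e-02, -7.88260697e-04,
         1.21244428e-02],
       [ 1.02695884e-03,  8.58789820e-02,  9.96305047e-01,
         1.21593718e+00],
       [ 0.00000000e+00,  0.00000000e+00,  0.00000000e+00,
         1.00000000e+00]])}
top brass_weight_center [(array([ 0.4305, -0.1209,  0.0907]), 0.48)]
top ste
[... 711 characters left out ...]
([ 0.4327, -0.1207,  0.0845]), 0.52)]
scene steel_weight_center [(array([ 0.4296, -0.1183,  0.0659]), 0.5)]
scene block_center [(array([ 0.4307, -0.1308,  0.0394]), 0.92), (array([ 0.5979, -0.3655,  0.0018]), 0.28)]
scene panel_center [(array([ 0.4352, -0.134 ,  0.0237]), 0.68)]
scene slim_post_seat [(array([ 0.4595, -0.2994,  0.0126]), 0.9)]
scene thick_post_seat [(array([0.4323, 0.3496, 0.0212]), 0.47)]
scene block_dock_seat [(array([0.4395, 0.0202, 0.0165]), 0.94)]
scene inspection_bed_seat [(array([0.4333, 0.1997, 0.0225]), 0.97), (array([ 0.4324, -0.1293,  0.0221]), 0.15)]
scene black_tile [(array([ 0.6021, -0.3694,  0.0018]), 0.6)]
scene pot [(array([ 0.4579, -0.3039,  0.0156]), 0.41)]
```

View pics/a.png

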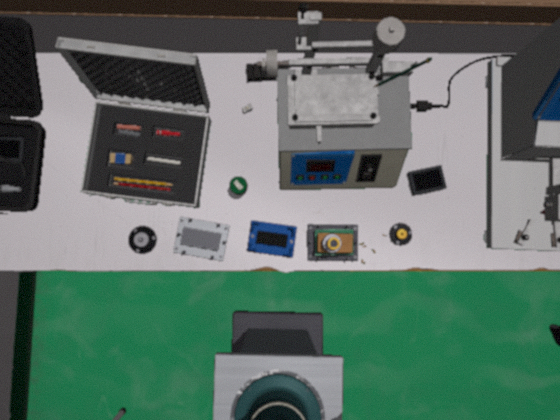

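View pics/b.png

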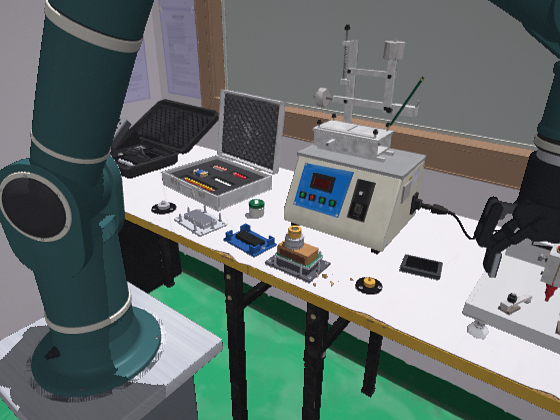

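Top view: thick post at (142,239), aluminium bed (202,238), dock (272,238), stack (332,243), slim post (400,234), tile (426,180) and pot (238,186). The networks agree with both pictures. Next I work out the yaws and the first move.

```bash
cat >> h.py <<'E'
def go(x,y,z,yaw):
    "prints shift in tool axes (mm) and turn for a world target; yaw = world angle of tool x (mod pi)"
    o=robot.get_obs(); r=R.from_quat(o['tool_rot'])
    s=r.inv().apply(np.array([x,y,z])-o['position'])*1000
    X=r.apply([1,0,0]); cur=np.arctan2(X[1],X[0]); d=-(yaw-cur); d=(d+np.pi/2)%np.pi-np.pi/2
    print('shift',np.round(s,1),'turn',round(d,3),'pos',np.round(o['position'],4),'yaw',round(cur,3),'w',round(float(o['width']),4),'F',np.round(o['wrist_force'],1),'t',round(float(o['t']),2))
def wtop(c,n,zlo,zhi,box=None,cx=None,r=.1):
    pass
E
python3 - <<'E'
from h import *
go(.40,-.13,.30,0.0)
o=robot.get_obs();r=R.from_quat(o['tool_rot'])
E4=np.array(robot.camera_params('wrist')['extrinsics'])
print('cam in tool',np.round(r.inv().apply(E4[:3,3]-o['position']),4), np.round(r.inv().as_matrix()@E4[:3,:3],2))
P=np.load('top.npy')
def rect(c,half,zlo,zhi):
    Q=P.reshape(-1,3); m=(abs(Q[:,0]-c[0])<half)&(abs(Q[:,1]-c[1])<half)&(Q[:,2]>zlo)&(Q[:,2]<zhi)
    (a,b),(w,h),t=cv2.minAreaRect((Q[m,:2]*1000).astype(np.float32)); return np.round([a,b,w,h,t],1),m.sum()
print('dock',rect((.437,.022),.08,.004,.03)); print('bed',rect((.436,.2),.085,.004,.04)); print('stackbed',rect((.434,-.132),.085,.004,.04)); print('block',rect((.434,-.132),.07,.046,.056))
print('disc1',rect((.458,-.301),.05,.004,.03)); print('disc2',rect((.432,.352),.05,.004,.03))
E
```

```text
shift [-357.8 -302.6  -68.7] turn -1.117 pos [ 0.2849 -0.5842  0.2313] yaw -1.117 w 0.0854 F [ 0.9 -0.4  1.1] t 1.1
cam in tool [-0.0011 -0.0717 -0.1439] [[ 1.   -0.    0.  ]
 [-0.   -0.96 -0.29]
 [ 0.    0.29 -0.96]]
dock (array([436.9,  23.4, 156.5, 156.4,   0.9]), np.int64(1311))
bed (array([438.2, 200.5, 166.6, 166.8,   1.6]), np.int64(1881))
stackbed (array([ 441.1, -133.1,  154.2,  166.8,    1. ]), np.int64(1113))
block (array([ 430. , -129.1,   46.3,   85.7,    1.2]), np.int64(390))
disc1 (array([ 459.8, -299.6,   89.6,   98.2,   88.1]), np.int64(338))
disc2 (array([430.9, 352.8,  93.4,  97.8,   1.2]), np.int64(600))
```

>>> drive_tool:
  increments:
    - [[-44, -38, -9], -0.14, 85]
    - [[-89, -76, -17], -0.28, 85]
    - [[-134, -113, -26], -0.42, 85]
    - [[-179, -151, -34], -0.56, 85]
    - [[-224, -189, -43], -0.7, 85]
    - [[-268, -227, -52], -0.84, 85]
    - [[-313, -265, -60], -0.98, 85]
    - [[-358, -303, -69], -1.117, 85]

```text
t: 1.9
position: [0.3824, -0.1988, 0.29]
tool_rot: [1.0, 0.003, 0.0, 0.0]
wrist_force: [0.5, -0.2, 0.1]
width: 0.0848
```

>>> drive_tool:
  increments:
    - [[0, 0, 0], 0, 85]
    - [[0, 0, 0], 0, 85]
    - [[0, 0, 0], 0, 85]
    - [[0, 0, 0], 0, 85]
    - [[0, 0, 0], 0, 85]
    - [[0, 0, 0], 0, 85]
    - [[0, 0, 0], 0, 85]
    - [[0, 0, 0], 0, 85]

```text
t: 2.7
position: [0.3822, -0.2008, 0.2894]
tool_rot: [1.0, -0.0, -0.0, -0.0]
wrist_force: [0.9, -0.1, 0.5]
width: 0.0848
```

```bash
python3 - <<'E'
from h import *
go(.43,-.12,.2,0)
im,P=cloud('wrist'); np.save('w1.npy',P); np.save('w1i.npy',im); save('c.png',im)
for n in ['brass_weight_center','steel_weight_center','block_center','panel_center']:
    r=robot.spot_point('wrist',n); print(n,[(np.round(x['point'],4),round(x['confidence'],2)) for x in r[:2]])
E
```

```text
shift [ 47.7 -80.9  89.4] turn -0.0 pos [ 0.3822 -0.2008  0.2894] yaw -0.0 w 0.0848 F [ 0.9 -0.1  0.5] t 2.7
brass_weight_center [(array([ 0.4303, -0.1215,  0.0819]), 0.91)]
steel_weight_center [(array([ 0.4314, -0.1253,  0.0671]), 0.61)]
block_center [(array([ 0.4338, -0.1302,  0.0413]), 0.97)]
panel_center []
```

View pics/c.png

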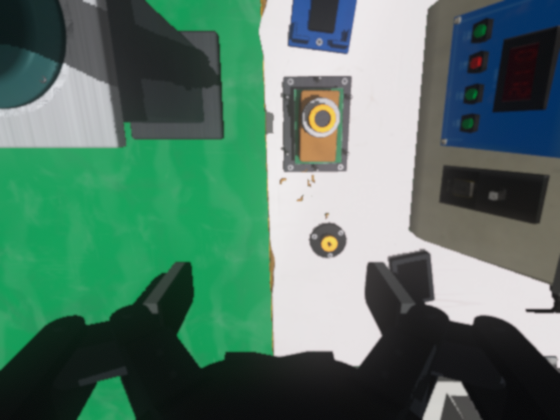

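The wrist view shows the brass ring at (322,118), the block at (320,125) and the slim post at (328,241). Next I measure those from depth and colour.

```bash
cat >> h.py <<'E'
def near(P,c,r,zlo,zhi):
    with np.errstate(invalid='ignore'): return (np.hypot(P[...,0]-c[0],P[...,1]-c[1])<r)&(P[...,2]>zlo)&(P[...,2]<zhi)
def info(P,m,n):
    Q=(P[m][:,:2]*1000).astype(np.float32)
    (a,b),w,t=cv2.minAreaRect(Q); (u,v),rr=cv2.minEnclosingCircle(Q)
    print(n,'n',m.sum(),'rect',np.round([a,b,*w,t],1),'circ',np.round([u,v,rr],1),'mean',np.round(np.mean(P[m],0)*1000,1),'medz',round(float(np.median(P[m][:,2]))*1000,1))
def flood(im,P,cz,c,r,thr=70):
    "dark disc: project to plane cz using brightness"
    b=im.max(-1)<thr
    with np.errstate(invalid='ignore'): return b&(np.hypot(P[...,0]-c[0],P[...,1]-c[1])<r)
E
python3 - <<'E'
from h import *
P=np.load('w1.npy');im=np.load('w1i.npy')
info(P,near(P,(.4303,-.1215),.03,.09,.106),'brass top')
info(P,near(P,(.4303,-.1215),.035,.070,.085),'steel top')
info(P,near(P,(.433,-.13),.07,.046,.058),'block top')
info(P,flood(im,P,0,(.459,-.301),.045),'disc')
info(P,near(P,(.459,-.301),.025,.011,.02),'pedestal')
info(P,near(P,(.459,-.301),.025,.022,.04),'post')
p=robot.camera_params('wrist')
# RGB edges: print pixel centroid of yellow pixels near both
h=cv2.cvtColor(im,cv2.COLOR_RGB2HSV); y=(h[...,0]>18)&(h[...,0]<32)&(h[...,1]>150)&(h[...,2]>120)
for c,zt in (((.4303,-.1215),.098),((.459,-.301),.016)):
    with np.errstate(invalid='ignore'): m=y&(np.hypot(P[...,0]-c[0],P[...,1]-c[1])<.03)
    m=cv2.morphologyEx(m.astype(np.uint8),cv2.MORPH_CLOSE,np.ones((9,9)))
    v,u=np.nonzero(m); (a,b),rr=cv2.minEnclosingCircle(np.c_[u,v].astype(np.float32))
    E4=np.array(p['extrinsics']); ray=E4[:3,:3]@np.array([(a-p['cx'])/p['fx'],-(b-p['cy'])/p['fy'],-1]); k=(zt-E4[2,3])/ray[2]
    print('yellow',a,b,rr,'world',np.round(E4[:3,3]+k*ray,4),rr*k/p['fx'])
E
```

```text
brass top n 631 rect [ 426.7 -121.5   28.3   29.3   89.7] circ [ 426.7 -121.5   15. ] mean [ 426.7 -121.4   96.6] medz 97.4
steel top n 573 rect [ 427.7 -120.2   42.7   43.1   46.6] circ [ 427.8 -120.4   22. ] mean [ 425.9 -118.9   78.1] medz 78.2
block top n 1468 rect [ 429.  -130.7   83.9   48.3   89.8] circ [ 429.2 -130.6   46.7] mean [ 427.4 -137.4   53. ] medz 53.2
disc n 0 rect [0. 0. 0. 0. 0.] circ [0. 0. 0.] mean [nan nan nan] medz nan
pedestal n 197 rect [ 455.8 -301.9   23.1   24.4    1.8] circ [ 456.  -302.1   12.4] mean [ 455.5 -300.8   17. ] medz 17.2
post n 11 rect [ 456.1 -301.5    3.1    4.6   85.8] circ [ 456.  -301.2    2.4] mean [ 455.7 -301.3   25.3] medz 25.2
yellow 321.0940856933594 117.61070251464844 13.125300407409668 world [ 0.4262 -0.1204  0.098 ] 0.014252857983325493
yellow 328.8571472167969 243.5 7.298762321472168 world [ 0.4567 -0.302   0.016 ] 0.011165185084189636
  return _methods._mean(a, axis=axis, dtype=dtype,
  ret = um.true_divide(
  ret = ret.dtype.type(ret / rcount)
```

>>> drive_tool:
  increments:
    - [[8, -14, 18], 0, 60]
    - [[16, -28, 36], 0, 60]
    - [[24, -42, 54], 0, 60]
    - [[32, -56, 72], 0, 60]
    - [[40, -70, 90], 0, 60]
    - [[45, -80, 110], 0, 60]
    - [[45, -80, 130], 0, 60]
    - [[45, -80, 140], 0, 60]

```text
t: 3.75
position: [0.4266, -0.1201, 0.148]
tool_rot: [1.0, 0.0, -0.001, -0.0]
wrist_force: [-0.4, -0.0, 0.6]
width: 0.0598
```

```bash
python3 - <<'E'
from h import *
go(.4275,-.1212,.0805,0)
im,P=cloud('wrist')
info(P,near(P,(.4275,-.1212),.03,.09,.106),'brass top')
info(P,near(P,(.43,-.13),.07,.046,.058),'block top')
E
```

```text
shift [ 1.   1.1 67.5] turn 0.001 pos [ 0.4266 -0.1201  0.148 ] yaw 0.001 w 0.0598 F [-0.4 -0.   0.6] t 3.75
brass top n 1391 rect [ 426.9 -121.    29.4   29.6   28.1] circ [ 426.5 -121.2   15.2] mean [ 426.7 -120.6   95.9] medz 96.9
block top n 2335 rect [ 428.8 -130.8   85.7   48.1   89.8] circ [ 428.6 -130.3   46.8] mean [ 429.4 -129.3   52.4] medz 52.6
```

>>> drive_tool:
  increments:
    - [[0, 1, 25], 0, 60]
    - [[0, 1, 45], 0, 60]
    - [[0, 1, 60], 0, 60]
    - [[0, 1, 67], 0, 60]
    - [[0, 1, 67], 0, 60]
    - [[0, 1, 67], 0, 10]
    - [[0, 1, 67], 0, 10]
    - [[0, 1, 67], 0, 10]
  newtons: 25

```text
t: 4.6
position: [0.4281, -0.122, 0.0835]
tool_rot: [1.0, -0.0, 0.001, 0.0]
wrist_force: [-1.0, -1.2, 4.5]
width: 0.0282
```

>>> drive_tool:
  increments:
    - [[0, 0, 0], 0, 10]
    - [[0, 0, 0], 0, 10]
    - [[0, 0, 0], 0, 10]
    - [[0, 0, 0], 0, 10]
    - [[0, 0, 0], 0, 10]
    - [[0, 0, 0], 0, 10]
    - [[0, 0, 0], 0, 10]
    - [[0, 0, 0], 0, 10]
  newtons: 30

```text
t: 5.4
position: [0.4281, -0.122, 0.0835]
tool_rot: [1.0, -0.0, 0.001, 0.001]
wrist_force: [-0.4, 0.4, 6.3]
width: 0.0277
```

>>> drive_tool:
  increments:
    - [[0, 0, -5], 0, 10]
    - [[0, 0, -12], 0, 10]
    - [[0, 0, -22], 0, 10]
    - [[0, 0, -35], 0, 10]
    - [[0, 0, -55], 0, 10]
    - [[0, 0, -75], 0, 10]
    - [[0, 0, -75], 0, 10]
    - [[0, 0, -75], 0, 10]

```text
t: 6.2
position: [0.4274, -0.1219, 0.1581]
tool_rot: [1.0, -0.0, 0.001, 0.0]
wrist_force: [-0.2, 0.1, -0.8]
width: 0.0281
```

```bash
python3 - <<'E'
from h import *
go(.457,-.3025,.10,0)
im,P=cloud('wrist'); save('d.png',im); np.save('w2.npy',P)
info(P,near(P,(.4275,-.1212),.035,.070,.085),'steel top')
info(P,near(P,(.43,-.13),.07,.046,.058),'block top')
E
```

```text
shift [ 29.6 180.5  58.3] turn -0.0 pos [ 0.4274 -0.1219  0.1581] yaw -0.0 w 0.0281 F [-0.2  0.1 -0.8] t 6.2
steel top n 2159 rect [ 428.  -118.    40.7   43.7   83.4] circ [ 427.8 -119.6   22.1] mean [ 428.  -117.3   77.5] medz 77.6
block top n 1341 rect [ 428.8 -125.2   75.1   48.2   89.6] circ [ 428.8 -125.3   42.7] mean [ 430.9 -107.1   52.4] medz 52.6
```

View pics/d.png

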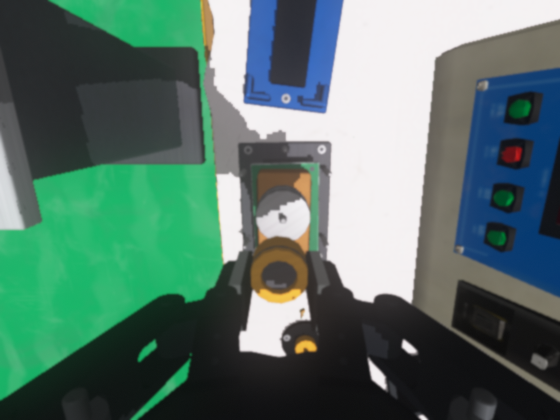

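The ring is held at (279,270), and the steel weight hasn't moved. I carry it to above the slim post.

>>> drive_tool:
  increments:
    - [[5, 30, 0], 0, 10]
    - [[10, 60, 0], 0, 10]
    - [[15, 90, 0], 0, 10]
    - [[20, 120, 0], 0, 10]
    - [[25, 150, 10], 0, 10]
    - [[29, 180, 30], 0, 10]
    - [[29.5, 180.5, 60], 0, 10]
    - [[29.5, 180.5, 80], 0, 10]

```text
t: 7.05
position: [0.4551, -0.3026, 0.0744]
tool_rot: [1.0, -0.001, -0.002, -0.001]
wrist_force: [-0.5, 0.2, -0.9]
width: 0.0281
```

```bash
python3 - <<'E'
from h import *
go(.4572,-.3022,.0215,0)
im,P=cloud('wrist'); save('e.png',im[150:])
E
```

```text
shift [ 2.3 -0.3 52.9] turn -0.002 pos [ 0.4551 -0.3026  0.0744] yaw -0.002 w 0.0281 F [-0.5  0.2 -0.9] t 7.05
```

View pics/e.png

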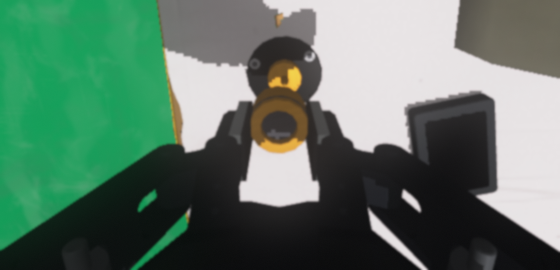

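>>> drive_tool:
  increments:
    - [[2.5, 0, 8], 0, 10]
    - [[2.5, 0, 16], 0, 10]
    - [[2.5, 0, 26], 0, 10]
    - [[2.5, 0, 36], 0, 10]
    - [[2.5, 0, 43], 0, 10]
    - [[2.5, 0, 48], 0, 10]
    - [[2.5, 0, 51], 0, 10]
    - [[2.5, 0, 51], 0, 10]

```text
t: 7.9
position: [0.4591, -0.3021, 0.0261]
tool_rot: [1.0, -0.0, -0.0, -0.0]
wrist_force: [-0.6, 0.1, -1.0]
width: 0.0273
```

```bash
python3 - <<'E'
from h import *
go(.4572,-.3022,.0215,0)
E
```

```text
shift [-1.9  0.1  4.6] turn -0.0 pos [ 0.4591 -0.3021  0.0261] yaw -0.0 w 0.0273 F [-0.6  0.1 -1. ] t 7.9
```

>>> drive_tool:
  increments:
    - [[-1, 0, 1], 0, 10]
    - [[-1.5, 0, 2], 0, 10]
    - [[-1.5, 0, 3], 0, 10]
    - [[-1.5, 0, 4], 0, 10]
    - [[-1.5, 0, 5], 0, 10]
    - [[-1.5, 0, 5], 0, 10]
    - [[-1.5, 0, 5], 0, 10]
    - [[-1.5, 0, 5], 0, 10]

```text
t: 8.7
position: [0.4579, -0.3023, 0.0226]
tool_rot: [1.0, -0.0, -0.0, 0.0]
wrist_force: [-2.5, 1.3, 10.8]
width: 0.0281
```

>>> drive_tool:
  increments:
    - [[0, 0, -1], 0, 10]
    - [[0, 0, -1], 0, 50]
    - [[0, 0, -1], 0, 50]
    - [[0, 0, -1], 0, 50]
    - [[0, 0, -1], 0, 50]
    - [[0, 0, -20], 0, 60]
    - [[0, 0, -60], 0, 70]
    - [[0, 0, -110], 0, 85]

```text
t: 9.5
position: [0.4564, -0.3013, 0.1308]
tool_rot: [1.0, 0.0, -0.002, -0.001]
wrist_force: [0.8, 0.2, 0.4]
width: 0.0823
```

```bash
python3 - <<'E'
from h import *
go(.4290,-.1212,.20,0)
im,P=cloud('wrist'); save('f.png',im[100:])
info(P,near(P,(.457,-.302),.025,.028,.045),'brass top')
E
```

```text
shift [ -27.6 -180.3  -68.5] turn 0.0 pos [ 0.4564 -0.3013  0.1308] yaw 0.0 w 0.0823 F [0.8 0.2 0.4] t 9.5
brass top n 462 rect [ 462.3 -301.5   25.8   24.3   32.9] circ [ 462.3 -304.4   14.9] mean [ 462.2 -302.1   41. ] medz 42.3
```

View pics/f.png

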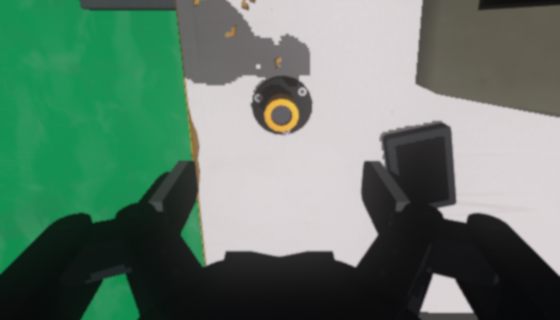

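Ring on the disc at (281,215 in the full frame). The depth reading is suspicious, because the arm may still have been moving, so I re-measure.

```bash
python3 - <<'E'
from h import *
go(.4290,-.1212,.20,0)
im,P=cloud('wrist'); save('g.png',cv2.resize(im[165:265,220:350],None,fx=4,fy=4,interpolation=cv2.INTER_NEAREST))
Q=P[near(P,(.459,-.302),.02,.02,.1)]; print(np.percentile(Q[:,2]*1000,[5,25,50,75,95]).round(1))
info(P,near(P,(.457,-.302),.03,.028,.06),'brass top')
info(P,near(P,(.457,-.302),.045,.1,.5)|near(P,(.457,-.302),.06,-.003,.003),'table')
print(np.nanmedian(P[near(P,(.457,-.302),.06,-.02,.02)][:,2]))
E
```

```text
shift [ -31.9 -182.3  -61.3] turn 0.0 pos [ 0.4615 -0.3038  0.14  ] yaw 0.0 w 0.085 F [ 1.9 -0.   5.7] t 9.55
[27.3 30.9 34.1 35.1 35.8]
brass top n 908 rect [ 456.3 -301.8   29.2   29.4    2.4] circ [ 456.1 -301.9   15.1] mean [ 456.2 -301.4   33.3] medz 34.2
table n 32786 rect [ 457.  -301.8  119.4  119.6   68.9] circ [ 457. -302.   60.] mean [ 455.4 -291.9  163.2] medz 219.3
-0.0010603576374705048
```

View pics/g.png

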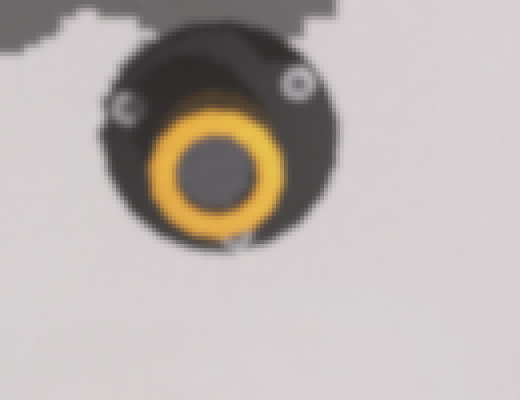

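Seated: top at 35 mm against 36 expected, and centred within 1 mm. On to the steel weight.

>>> drive_tool:
  increments:
    - [[-5, -30, -25], 0, 85]
    - [[-10, -60, -25], 0, 85]
    - [[-15, -90, -25], 0, 75]
    - [[-20, -120, -25], 0, 70]
    - [[-25, -150, -25], 0, 70]
    - [[-29, -180, -25], 0, 70]
    - [[-29.5, -182, -25], 0, 70]
    - [[-29.5, -182, -25], 0, 70]

```text
t: 10.4
position: [0.4283, -0.1197, 0.1564]
tool_rot: [1.0, 0.001, 0.0, 0.0]
wrist_force: [0.7, -0.4, 0.3]
width: 0.0701
```

```bash
python3 - <<'E'
from h import *
im,P=cloud('wrist')
go(.4285,-.1203,.062,0)
im,P=cloud('wrist')
info(P,near(P,(.4275,-.1203),.035,.070,.0835),'steel top')
info(P,near(P,(.4275,-.1203),.025,.0835,.096),'spigot')
info(P,near(P,(.43,-.13),.07,.046,.058),'block top')
E
```

```text
shift [ 0.  -0.4 94.4] turn -0.0 pos [ 0.4285 -0.1207  0.1564] yaw -0.0 w 0.0701 F [-0.5  0.2  0.1] t 10.45
steel top n 2281 rect [ 428.5 -120.    43.2   43.5   87.4] circ [ 428.6 -120.4   22.2] mean [ 428.5 -119.    78.1] medz 78.3
spigot n 45 rect [ 428.4 -120.2    5.1    4.6   89.9] circ [ 428.2 -120.2    3. ] mean [ 428.4 -119.8   86. ] medz 86.3
block top n 2374 rect [ 429.5 -130.9   85.2   48.2   89.6] circ [ 429.6 -131.    47.3] mean [ 430.  -131.4   53.1] medz 53.3
```

>>> drive_tool:
  increments:
    - [[0, 0, 25], 0, 70]
    - [[0, 0, 50], 0, 70]
    - [[0, 0, 70], 0, 70]
    - [[0, 0, 85], 0, 70]
    - [[0, 0, 93], 0, 70]
    - [[0, 0, 94], 0, 70]
    - [[0, 0, 94], 0, 25]
    - [[0, 0, 94], 0, 25]
  newtons: 35

```text
t: 11.3
position: [0.4301, -0.1206, 0.0635]
tool_rot: [1.0, -0.0, 0.002, 0.0]
wrist_force: [4.6, 0.5, 14.1]
width: 0.0422
```

>>> drive_tool:
  increments:
    - [[0, 0, 0], 0, 25]
    - [[0, 0, 0], 0, 25]
    - [[0, 0, 0], 0, 25]
    - [[0, 0, 0], 0, 25]
    - [[0, 0, 0], 0, 25]
    - [[0, 0, 0], 0, 25]
    - [[0, 0, 0], 0, 25]
    - [[0, 0, 0], 0, 25]
  newtons: 70

```text
t: 12.1
position: [0.4302, -0.1206, 0.064]
tool_rot: [1.0, -0.0, 0.002, 0.001]
wrist_force: [0.9, -0.3, 5.0]
width: 0.0403
```

>>> drive_tool:
  increments:
    - [[0, 0, -4], 0, 25]
    - [[0, 0, -10], 0, 25]
    - [[0, 0, -20], 0, 25]
    - [[0, 0, -35], 0, 25]
    - [[0, 0, -55], 0, 25]
    - [[0, 0, -80], 0, 25]
    - [[0, 0, -100], 0, 25]
    - [[0, 0, -100], 0, 25]

```text
t: 12.9
position: [0.43, -0.1206, 0.1652]
tool_rot: [1.0, -0.0, 0.003, 0.001]
wrist_force: [0.9, 0.4, -3.2]
width: 0.0403
```

```bash
python3 - <<'E'
from h import *
go(.432,.30,.18,0)
im,P=cloud('wrist'); save('i.png',im)
m=near(P,(.43,-.12),.05,.10,.2); Q=P[m]; print('held',np.percentile(Q[:,2],[50,90,98]))
info(P,near(P,(.43,-.13),.07,.046,.058),'block top')
E
```

```text
shift [   2.  -420.6  -15.8] turn -0.0 pos [ 0.43   -0.1206  0.1652] yaw -0.0 w 0.0403 F [ 0.9  0.4 -3.2] t 12.9
held [0.17794906 0.19084479 0.19783703]
block top n 2652 rect [ 428.2 -114.1   53.3   47.2   88.7] circ [ 428.5 -114.9   34.4] mean [ 428.2 -110.4   51.7] medz 51.8
```

View pics/i.png

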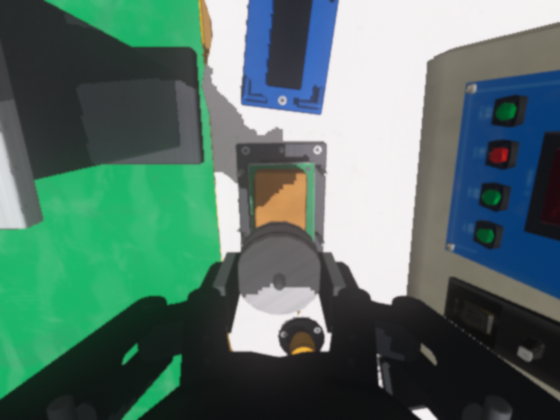

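Steel weight is held level at (280,272) and the block is undisturbed. Carrying it towards the thick post.

>>> drive_tool:
  increments:
    - [[0, -45, -5], 0, 25]
    - [[0, -90, -10], 0, 25]
    - [[0, -135, -15], 0, 25]
    - [[0, -180, -20], 0, 25]
    - [[0, -225, -20], 0, 25]
    - [[0, -270, -20], 0, 25]
    - [[0, -315, -20], 0, 25]
    - [[0, -360, -20], 0, 25]

```text
t: 13.75
position: [0.4273, 0.241, 0.1811]
tool_rot: [1.0, -0.0, -0.001, 0.001]
wrist_force: [1.6, -0.8, -3.1]
width: 0.0404
```

>>> drive_tool:
  increments:
    - [[0, -10, 0], 0, 25]
    - [[0, -20, 0], 0, 25]
    - [[0, -25, 0], 0, 25]
    - [[0, -28, 0], 0, 25]
    - [[0, -30, 0], 0, 25]
    - [[0, -30, 0], 0, 25]
    - [[0, -30, 0], 0, 25]
    - [[0, -30, 0], 0, 25]

```text
t: 14.55
position: [0.4285, 0.2692, 0.1825]
tool_rot: [1.0, -0.0, 0.0, 0.0]
wrist_force: [0.8, -0.3, -2.9]
width: 0.0399
```

```bash
python3 - <<'E'
from h import *
go(.432,.352,.09,0)
im,P=cloud('wrist'); save('j.png',im)
c=(.432,.352)
info(P,near(P,c,.03,.012,.022),'pedestal')
info(P,near(P,c,.025,.024,.045),'post')
info(P,near(P,c,.07,.004,.012)&(im.max(-1)<90),'disc')
for n in ['thick_post_seat','inspection_bed_seat']:
  r=robot.spot_point('wrist',n); print(n,[(np.round(x['point'],4),round(x['confidence'],2)) for x in r[:2]])
E
```

```text
shift [  3.4 -82.8  92.4] turn -0.001 pos [0.4285 0.2692 0.1825] yaw -0.001 w 0.0399 F [ 0.8 -0.3 -2.9] t 14.55
pedestal n 916 rect [428.  351.6  35.2  34.6  44.2] circ [428.2 351.7  17.8] mean [428.2 351.8  17.3] medz 17.3
post n 101 rect [428.1 351.6  10.3  10.6  12.3] circ [428.2 351.7   5.6] mean [428.2 351.7  27.3] medz 27.2
disc n 1632 rect [422.7 353.7  67.6  55.8  61. ] circ [427.5 351.3  34.1] mean [419.6 354.4   7.4] medz 7.4
thick_post_seat [(array([0.4285, 0.3511, 0.016 ]), 0.68)]
inspection_bed_seat []
```

>>> drive_tool:
  increments:
    - [[0.3, -20, 10], 0, 25]
    - [[0.5, -40, 20], 0, 25]
    - [[1, -60, 35], 0, 25]
    - [[1, -75, 55], 0, 25]
    - [[1, -82, 75], 0, 25]
    - [[1, -82, 95], 0, 25]
    - [[1, -82, 110], 0, 25]
    - [[1, -82, 115], 0, 25]

```text
t: 15.5
position: [0.4287, 0.3509, 0.0657]
tool_rot: [1.0, -0.0, -0.001, 0.001]
wrist_force: [0.2, 0.3, -2.2]
width: 0.0401
```

>>> drive_tool:
  increments:
    - [[0, 0, 6], 0, 25]
    - [[0, 0, 12], 0, 25]
    - [[0, 0, 18], 0, 25]
    - [[0, 0, 24], 0, 25]
    - [[0, 0, 29], 0, 25]
    - [[0, 0, 32], 0, 25]
    - [[0, 0, 34], 0, 25]
    - [[0, 0, 34], 0, 25]

```text
t: 16.3
position: [0.4292, 0.3518, 0.0332]
tool_rot: [1.0, -0.0, -0.0, 0.0]
wrist_force: [-0.0, 0.6, -2.7]
width: 0.0404
```

>>> drive_tool:
  increments:
    - [[0, 0, 1], 0, 25]
    - [[0, 0, 2.5], 0, 25]
    - [[0, 0, 4], 0, 25]
    - [[0, 0, 5.5], 0, 25]
    - [[0, 0, 7], 0, 25]
    - [[0, 0, 7], 0, 25]
    - [[0, 0, 7], 0, 25]
    - [[0, 0, 7], 0, 25]

```text
t: 17.1
position: [0.4294, 0.3519, 0.0279]
tool_rot: [1.0, 0.0, 0.0, 0.0]
wrist_force: [-2.9, -4.1, 12.3]
width: 0.0404
```

Contact at TCP 27.9 mm (about 27 expected), so I release.

>>> drive_tool:
  increments:
    - [[0, 0, -1], 0, 25]
    - [[0, 0, -1], 0, 65]
    - [[0, 0, -1], 0, 65]
    - [[0, 0, -1], 0, 65]
    - [[0, 0, -1], 0, 65]
    - [[0, 0, -20], 0, 70]
    - [[0, 0, -50], 0, 85]
    - [[0, 0, -95], 0, 85]

```text
t: 17.9
position: [0.428, 0.3507, 0.1204]
tool_rot: [1.0, 0.0, -0.002, 0.001]
wrist_force: [1.6, 1.4, 0.3]
width: 0.085
```

>>> drive_tool:
  increments:
    - [[0, 20, -15], 0, 85]
    - [[0, 45, -30], 0, 85]
    - [[0, 70, -45], 0, 85]
    - [[0, 80, -60], 0, 85]
    - [[0, 80, -60], 0, 85]
    - [[0, 80, -60], 0, 85]
    - [[0, 80, -60], 0, 85]
    - [[0, 80, -60], 0, 85]

```text
t: 18.7
position: [0.4287, 0.2725, 0.1806]
tool_rot: [1.0, 0.001, -0.001, 0.0]
wrist_force: [-0.2, 0.2, -1.0]
width: 0.0849
```

```bash
python3 - <<'E'
from h import *
go(.43,.06,.2,0)
im,P=cloud('wrist'); save('k.png',im)
info(P,near(P,(.4285,.3517),.04,.036,.0465),'steel top')
info(P,near(P,(.4285,.3517),.01,.0465,.06),'spigot')
E
```

```text
shift [  1.  212.5 -19.4] turn 0.001 pos [0.4287 0.2725 0.1806] yaw 0.001 w 0.0849 F [-0.2  0.2 -1. ] t 18.7
steel top n 1833 rect [4.270e+02 3.521e+02 4.370e+01 4.290e+01 2.000e-01] circ [427.2 352.3  22.1] mean [427.2 352.5  42.2] medz 42.2
spigot n 34 rect [427.2 352.    4.5   5.1   0.5] circ [427.1 352.1   2.7] mean [427.2 352.2  50.3] medz 50.2
```

View pics/k.png

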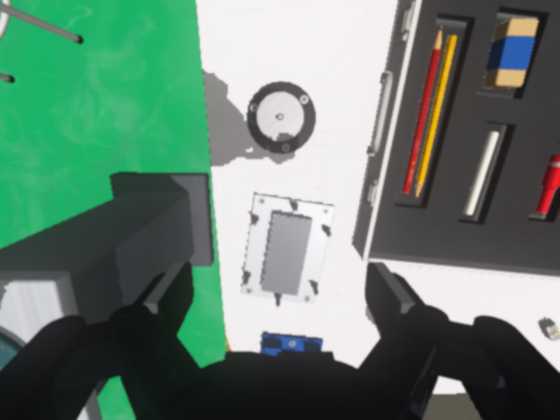

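Steel is seated at (281,117). The aluminium bed at (287,250) is slightly yawed. I measure it, then head for the dock.

```bash
python3 - <<'E'
from h import *
im,P=cloud('wrist'); np.save('w3.npy',P); np.save('w3i.npy',im)
info(P,near(P,(.436,.2),.075,.015,.0245),'pad')
info(P,near(P,(.436,.2),.075,.0265,.045),'pins')
m=near(P,(.436,.2),.075,.026,.045).astype(np.uint8)
n,l,s,c=cv2.connectedComponentsWithStats(m)
for i in range(1,n):
    if s[i,4]>=4: print(np.round(c[i]),s[i,4],np.round(np.mean(P[l==i],0)*1000,1))
r=robot.spot_point('wrist','inspection_bed_seat'); print([(np.round(x['point'],4),round(x['confidence'],2)) for x in r[:2]])
E
```

```text
pad n 3163 rect [434.3 204.1 118.5  87.3  81.1] circ [433.1 204.3  59.3] mean [434.2 205.3  21.3] medz 21.5
pins n 128 rect [433.7 202.7 119.8  85.7  81.2] circ [433.  202.8  59.9] mean [433.5 203.9  29.9] medz 29.6
[295. 210.] 23 [443.1 260.4  29.7]
[253. 223.] 23 [399.5 245.3  29.7]
[328. 235.] 23 [479.5 232.4  29.8]
[245. 283.] 24 [388.2 174.3  29.6]
[316. 293.] 21 [468.7 161.5  29.7]
[277. 304.] 23 [424.7 146.1  29.4]
[(array([0.4351, 0.2058, 0.0198]), 0.91)]
```

>>> drive_tool:
  increments:
    - [[0, 45, 0], 0, 85]
    - [[0, 90, 0], 0, 85]
    - [[0, 135, 0], 0, 85]
    - [[0, 180, 0], 0, 85]
    - [[0, 225, 0], 0, 85]
    - [[0, 270, 0], 0, 85]
    - [[0, 312, 0], 0, 85]
    - [[0, 312, 0], 0, 85]

```text
t: 19.65
position: [0.429, -0.0457, 0.1811]
tool_rot: [1.0, -0.005, -0.0, 0.001]
wrist_force: [-0.4, 0.6, 1.0]
width: 0.085
```

>>> drive_tool:
  increments:
    - [[0, 0, -10], 0, 85]
    - [[0, 0, -20], 0, 85]
    - [[0, 0, -20], 0, 85]
    - [[0, 0, -20], 0, 85]
    - [[0, 0, -20], 0, 85]
    - [[0, 0, -20], 0, 85]
    - [[0, 0, -20], 0, 85]
    - [[0, 0, -20], 0, 85]

```text
t: 20.45
position: [0.4292, -0.0401, 0.2012]
tool_rot: [1.0, 0.0, -0.0, -0.0]
wrist_force: [-0.4, -0.1, 0.0]
width: 0.0851
```

```bash
python3 - <<'E'
from h import *
go(.430,-.1306,.15,0)
im,P=cloud('wrist'); np.save('w4.npy',P); np.save('w4i.npy',im); save('l.png',im)
info(P,near(P,(.43,-.131),.06,.046,.058),'block top')
info(P,near(P,(.434,-.131),.065,.022,.036),'panel top vis')
c=(.438,.022)
info(P,near(P,c,.06,.0195,.035),'guards')
info(P,near(P,c,.045,.0135,.0185)&(im.max(-1)<60),'pad')
info(P,near(P,c,.075,.004,.03)&(im[...,2]>1.5*im[...,0])&(im[...,2]>60),'blue')
r=robot.spot_point('wrist','block_dock_seat'); print([(np.round(x['point'],4),round(x['confidence'],2)) for x in r[:2]])
E
```

```text
shift [ 0.8 90.5 51.2] turn 0.0 pos [ 0.4292 -0.0401  0.2012] yaw 0.0 w 0.0851 F [-0.4 -0.1  0. ] t 20.45
block top n 2938 rect [ 429.4 -129.8   84.7   48.1   89.9] circ [ 429.1 -129.7   46.8] mean [ 429.3 -127.1   53.2] medz 53.4
panel top vis n 1310 rect [ 431.6 -127.8  119.2   87.5   89.9] circ [ 432.6 -127.8   59.6] mean [ 436.7 -114.2   29.1] medz 29.3
guards n 590 rect [437.6  24.  109.   72.   83.3] circ [438.  22.  60.] mean [437.9  23.1  24.4] medz 24.8
pad n 679 rect [433.   15.7  46.9  22.6  84.4] circ [426.8  16.4  23.5] mean [431.7  15.3  17.3] medz 17.3
blue n 5239 rect [437.6  24.4 115.7  78.1  83. ] circ [437.6  24.8  68.2] mean [437.7  27.9  10.1] medz 7.6
[(array([0.4414, 0.0259, 0.0159]), 0.9)]
```

View pics/l.png

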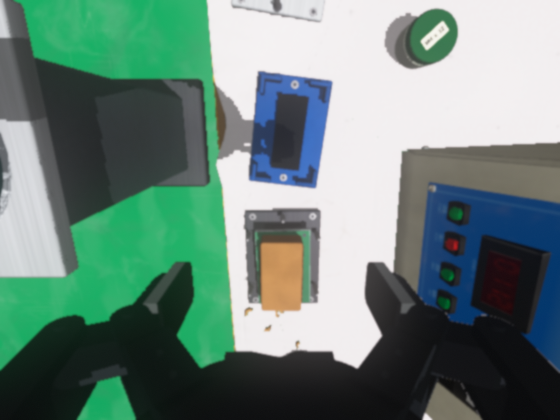

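Block at (281,275) aligned with y. Dock at (291,130), yaw about -0.12 rad. The bed's pins give centre (0.434, 0.203), yaw -0.16. I grip the block.

>>> drive_tool:
  increments:
    - [[0.5, 25, 0], 0, 85]
    - [[1, 50, 5], 0, 80]
    - [[1, 75, 20], 0, 75]
    - [[1, 88, 50], 0, 75]
    - [[1, 90, 80], 0, 75]
    - [[1, 90, 100], 0, 75]
    - [[1, 90, 115], 0, 75]
    - [[1, 90, 120], 0, 75]

```text
t: 21.35
position: [0.4293, -0.1299, 0.0799]
tool_rot: [1.0, -0.0, -0.001, -0.001]
wrist_force: [-0.2, 0.6, -0.5]
width: 0.075
```

>>> drive_tool:
  increments:
    - [[0, 0, 10], 0, 75]
    - [[0, 0, 20], 0, 75]
    - [[0, 0, 30], 0, 75]
    - [[0, 0, 38], 0, 75]
    - [[0, 0, 42], 0, 75]
    - [[0, 0, 44], 0, 75]
    - [[0, 0, 44], 0, 75]
    - [[0, 0, 44], 0, 75]
  newtons: 20

```text
t: 22.15
position: [0.4305, -0.1302, 0.0377]
tool_rot: [1.0, 0.0, 0.0, 0.0]
wrist_force: [-0.6, -0.6, -0.5]
width: 0.075
```

>>> drive_tool:
  increments:
    - [[0, 0, 0], 0, 55]
    - [[0, 0, 0], 0, 52]
    - [[0, 0, 0], 0, 48]
    - [[0, 0, 0], 0, 44]
    - [[0, 0, 0], 0, 40]
    - [[0, 0, 0], 0, 30]
    - [[0, 0, 0], 0, 30]
    - [[0, 0, 0], 0, 30]
  newtons: 30

```text
t: 22.95
position: [0.4306, -0.1303, 0.0378]
tool_rot: [1.0, -0.0, 0.0, 0.0]
wrist_force: [-1.2, 0.1, 5.4]
width: 0.045
```

>>> drive_tool:
  increments:
    - [[0, 0, -3], 0, 30]
    - [[0, 0, -8], 0, 30]
    - [[0, 0, -18], 0, 30]
    - [[0, 0, -35], 0, 30]
    - [[0, 0, -55], 0, 30]
    - [[0, 0, -80], 0, 30]
    - [[0, 0, -100], 0, 30]
    - [[0, 0, -100], 0, 30]
  newtons: 35

```text
t: 23.75
position: [0.432, -0.1307, 0.1403]
tool_rot: [1.0, -0.0, 0.003, 0.001]
wrist_force: [0.8, 0.5, -0.7]
width: 0.0452
```

```bash
python3 - <<'E'
from h import *
go(.4388,.0242,.09,-.12)
im,P=cloud('wrist'); save('m.png',im)
m=near(P,(.43,-.13),.05,.09,.25)
info(P,near(P,(.43,-.13),.06,.140,.160),'block top')
info(P,near(P,(.432,-.131),.06,.023,.033)&(im[...,1]>im[...,0]+15),'panel')
E
```

```text
shift [   6.4 -155.    50. ] turn 0.12 pos [ 0.432  -0.1307  0.1403] yaw -0.0 w 0.0452 F [ 0.8  0.5 -0.7] t 23.75
block top n 15657 rect [ 429.2 -130.7   85.7   72.    89.6] circ [ 429.3 -130.6   47.2] mean [ 429.2 -125.1  154.1] medz 154.3
panel n 1961 rect [ 4.302e+02 -9.580e+01  6.280e+01  2.630e+01  1.000e-01] circ [430.4 -96.8  33.4] mean [430.8 -95.6  28. ] medz 28.0
```

View pics/m.png

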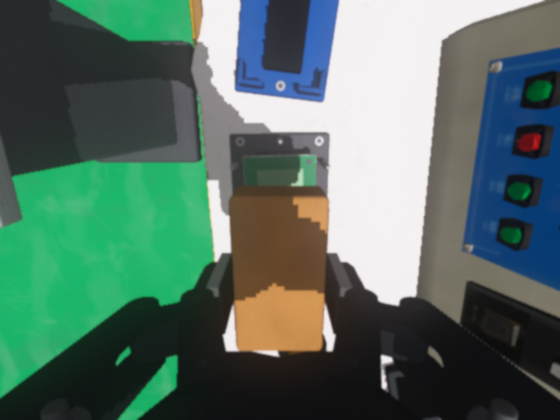

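Block is held level and the panel hasn't moved. To the dock.

>>> drive_tool:
  increments:
    - [[1, -20, 0], 0.02, 30]
    - [[3, -50, 0], 0.04, 30]
    - [[5, -80, 0], 0.06, 30]
    - [[6, -110, 0], 0.09, 30]
    - [[7, -135, 0], 0.11, 30]
    - [[8, -150, 15], 0.12, 30]
    - [[8, -154.5, 35], 0.12, 30]
    - [[8, -154.5, 50], 0.12, 30]

```text
t: 24.6
position: [0.4372, 0.0254, 0.0859]
tool_rot: [0.998, -0.059, -0.001, -0.0]
wrist_force: [0.2, -0.2, -0.4]
width: 0.0451
```

>>> drive_tool:
  increments:
    - [[0, 0, 8], 0, 30]
    - [[0, 0, 15], 0, 30]
    - [[0, 0, 20], 0, 30]
    - [[0, 0, 22], 0, 30]
    - [[0, 0, 22], 0, 30]
    - [[0, 0, 22], 0, 30]
    - [[0, 0, 22], 0, 30]
    - [[0, 0, 22], 0, 30]

```text
t: 25.4
position: [0.4385, 0.0243, 0.0657]
tool_rot: [0.998, -0.06, 0.0, 0.0]
wrist_force: [-0.4, 0.0, -0.9]
width: 0.0451
```

```bash
python3 - <<'E'
from h import *
go(.4388,.0242,.0258,-.12)
im,P=cloud('wrist'); save('n.png',im)
info(P,near(P,(.4376,.0242),.05,.075,.09),'block top')
E
```

```text
shift [ 0.3  0.  39.9] turn -0.0 pos [0.4385 0.0243 0.0657] yaw -0.12 w 0.0451 F [-0.4  0.  -0.9] t 25.4
block top n 15528 rect [436.7  24.   85.8  72.4  83.2] circ [436.7  24.5  47. ] mean [437.2  28.9  81.2] medz 81.1
```

View pics/n.png

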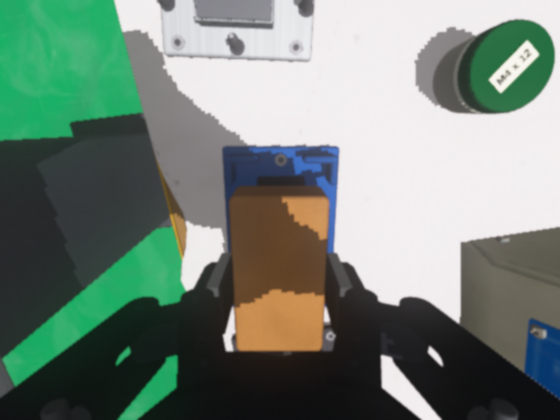

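Block at (281,265) is square over the dock at (280,150 and below). I lower it 39 mm.

>>> drive_tool:
  increments:
    - [[0.3, 0, 6], 0, 30]
    - [[0.3, 0, 12], 0, 30]
    - [[0.3, 0, 18], 0, 30]
    - [[0.3, 0, 24], 0, 30]
    - [[0.3, 0, 29], 0, 30]
    - [[0.3, 0, 32], 0, 30]
    - [[0.3, 0, 34], 0, 30]
    - [[0.3, 0, 34], 0, 30]

```text
t: 26.25
position: [0.4385, 0.0243, 0.0312]
tool_rot: [0.998, -0.06, -0.0, 0.0]
wrist_force: [-0.4, -0.6, -0.2]
width: 0.0454
```

>>> drive_tool:
  increments:
    - [[0, 0, 1], 0, 30]
    - [[0, 0, 2], 0, 30]
    - [[0, 0, 3], 0, 30]
    - [[0, 0, 4], 0, 30]
    - [[0, 0, 5], 0, 30]
    - [[0, 0, 6], 0, 30]
    - [[0, 0, 6], 0, 30]
    - [[0, 0, 6], 0, 30]

```text
t: 27.05
position: [0.4386, 0.0243, 0.0259]
tool_rot: [0.998, -0.06, 0.0, 0.0]
wrist_force: [-1.9, -1.3, 6.2]
width: 0.045
```

>>> drive_tool:
  increments:
    - [[0, 0, -0.5], 0, 30]
    - [[0, 0, -0.5], 0, 65]
    - [[0, 0, -0.5], 0, 65]
    - [[0, 0, -0.5], 0, 65]
    - [[0, 0, -0.5], 0, 65]
    - [[0, 0, -20], 0, 70]
    - [[0, 0, -60], 0, 85]
    - [[0, 0, -105], 0, 85]

```text
t: 27.85
position: [0.4374, 0.0245, 0.1306]
tool_rot: [0.998, -0.06, -0.002, -0.0]
wrist_force: [1.2, -0.2, 0.4]
width: 0.0853
```

>>> drive_tool:
  increments:
    - [[0, 10, -30], -0.03, 85]
    - [[0, 25, -50], -0.06, 85]
    - [[0, 45, -65], -0.09, 85]
    - [[0, 62, -70], -0.12, 85]
    - [[0, 62, -70], -0.12, 85]
    - [[0, 62, -70], -0.12, 85]
    - [[0, 62, -70], -0.12, 85]
    - [[0, 62, -70], -0.12, 85]

```text
t: 28.65
position: [0.431, -0.0363, 0.1999]
tool_rot: [1.0, 0.001, -0.001, -0.0]
wrist_force: [0.1, 1.3, -0.2]
width: 0.0847
```

```bash
python3 - <<'E'
from h import *
go(.432,-.131,.12,0)
im,P=cloud('wrist'); np.save('w5.npy',P); save('o.png',im)
info(P,near(P,(.4376,.0242),.055,.034,.05),'block top')
g=(im[...,1].astype(int)>im[...,0]+20)
info(P,near(P,(.432,-.131),.065,.022,.036)&g,'panel')
E
```

```text
shift [ 1.  94.8 79.9] turn 0.001 pos [ 0.431  -0.0363  0.1999] yaw 0.001 w 0.0847 F [ 0.1  1.3 -0.2] t 28.65
block top n 4059 rect [436.3  23.6  85.2  48.3  83.2] circ [436.3  23.6  47. ] mean [436.3  25.5  41.3] medz 41.4
panel n 3845 rect [ 431.9 -130.5   64.    94.9    1.6] circ [ 432.  -130.5   55.8] mean [ 431.9 -128.3   29.5] medz 29.5
```

View pics/o.png

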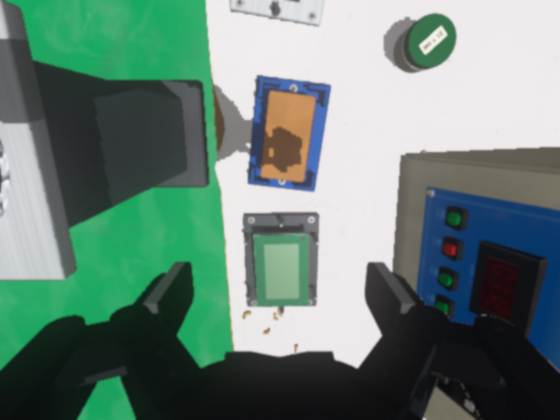

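Block is seated (top 41.4 mm, 41 expected). Panel at (281,268), centred at (0.432, -0.1305). I go down for the panel.

>>> drive_tool:
  increments:
    - [[0.5, 25, 0], 0, 85]
    - [[1, 50, 5], 0, 84]
    - [[1.5, 75, 20], 0, 84]
    - [[2, 90, 50], 0, 84]
    - [[2, 94.5, 85], 0, 84]
    - [[2, 94.5, 115], 0, 84]
    - [[2, 94.5, 135], 0, 84]
    - [[2, 94.5, 145], 0, 84]

```text
t: 29.5
position: [0.4321, -0.1309, 0.0534]
tool_rot: [1.0, 0.0, -0.002, -0.001]
wrist_force: [-0.3, 1.3, -0.4]
width: 0.0838
```

>>> drive_tool:
  increments:
    - [[0, 0, 6], 0, 84]
    - [[0, 0, 12], 0, 84]
    - [[0, 0, 18], 0, 84]
    - [[0, 0, 24], 0, 84]
    - [[0, 0, 30], 0, 84]
    - [[0, 0, 35], 0, 84]
    - [[0, 0, 40], 0, 84]
    - [[0, 0, 40], 0, 84]
  newtons: 20

```text
t: 30.3
position: [0.4328, -0.1317, 0.0149]
tool_rot: [1.0, 0.0, -0.001, -0.0]
wrist_force: [-0.6, 0.1, -0.7]
width: 0.0839
```

```bash
python3 - <<'E'
from h import *
go(.433,-.1305,.010,0.02)
im,P=cloud('wrist'); save('p.png',im)
g=(im[...,1].astype(int)>im[...,0]+20)
m=near(P,(.432,-.131),.065,.022,.036)&g
info(P,m,'panel')
# left/right edge slopes
Q=P[m]; e=[]
for y0 in np.arange(-.165,-.095,.006):
    s=Q[abs(Q[:,1]-y0)<.003]
    if len(s)>20: e.append((y0,s[:,0].min(),s[:,0].max()))
e=np.array(e); print(np.polyfit(e[:,0],e[:,1],1)[0],np.polyfit(e[:,0],e[:,2],1)[0],e[:,1:].mean())
E
```

```text
shift [ 0.2 -1.2  4.9] turn -0.02 pos [ 0.4328 -0.1317  0.0149] yaw 0.0 w 0.0839 F [-0.6  0.1 -0.7] t 30.3
panel n 21100 rect [ 420.8 -131.1   87.8   95.     1.5] circ [ 432.6 -129.9   56. ] mean [ 433.2 -125.8   29.7] medz 29.7
-0.055536713786727795 -0.033145892639862416 0.4319969766958316
```

View pics/p.png

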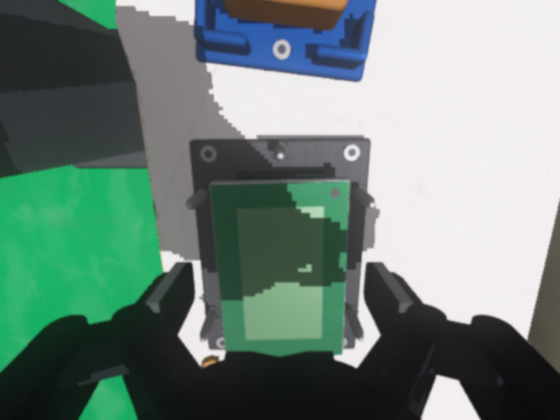

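The panel fills (211–351, 180–355), turned about +0.03 rad, with the fingers clear on both sides. I turn slightly, lower and close.

>>> drive_tool:
  increments:
    - [[0, -1, 2], -0.03, 84]
    - [[0, -1, 4], -0.03, 84]
    - [[0, -1, 5.5], -0.03, 84]
    - [[0, -1, 5.5], -0.03, 84]
    - [[0, -1, 5.5], -0.03, 76]
    - [[0, -1, 5.5], -0.03, 72]
    - [[0, -1, 5.5], -0.03, 70]
    - [[0, -1, 5.5], -0.03, 70]

```text
t: 31.15
position: [0.4332, -0.1308, 0.01]
tool_rot: [1.0, 0.015, 0.0, 0.0]
wrist_force: [-0.0, -0.5, 0.3]
width: 0.0699
```

>>> drive_tool:
  increments:
    - [[0, 0, 0], 0, 67]
    - [[0, 0, 0], 0, 66]
    - [[0, 0, 0], 0, 64]
    - [[0, 0, 0], 0, 62]
    - [[0, 0, 0], 0, 60]
    - [[0, 0, 0], 0, 50]
    - [[0, 0, 0], 0, 50]
    - [[0, 0, 0], 0, 50]
  newtons: 40

```text
t: 31.95
position: [0.4336, -0.1308, 0.0104]
tool_rot: [1.0, 0.015, 0.0, 0.0]
wrist_force: [-0.6, 1.0, 5.6]
width: 0.063
```

>>> drive_tool:
  increments:
    - [[0, 0, -3], 0, 50]
    - [[0, 0, -7], 0, 50]
    - [[0, 0, -13], 0, 50]
    - [[0, 0, -22], 0, 50]
    - [[0, 0, -35], 0, 50]
    - [[0, 0, -55], 0, 50]
    - [[0, 0, -75], 0, 50]
    - [[0, 0, -90], 0, 50]
  newtons: 50

```text
t: 32.75
position: [0.4336, -0.1308, 0.102]
tool_rot: [1.0, 0.015, 0.001, 0.0]
wrist_force: [1.3, -0.1, -1.1]
width: 0.0623
```

```bash
python3 - <<'E'
from h import *
im,P=cloud('wrist'); go(.4352,.2033,.12,-.16)
im,P=cloud('wrist'); save('q.png',im)
m=near(P,(.432,-.13),.07,.085,.15)&(im[...,1].astype(int)>im[...,0]+10)
info(P,m,'panel'); Q=P[m]; A=np.c_[Q[:,:2],np.ones(len(Q))]; print(np.linalg.lstsq(A,Q[:,2],rcond=None)[0])
E
```

```text
shift [  10.5 -334.3  -17. ] turn 0.19 pos [ 0.4348 -0.1312  0.1037] yaw 0.03 w 0.0626 F [ 0.2 -0.6  0.7] t 32.8
panel n 22898 rect [ 426.4 -130.6   77.2   93.7    1.7] circ [ 432.9 -130.8   56.1] mean [ 431.5 -123.8  121.7] medz 121.3
[-0.03904615 -0.00334004  0.1381027 ]
```

View pics/q.png

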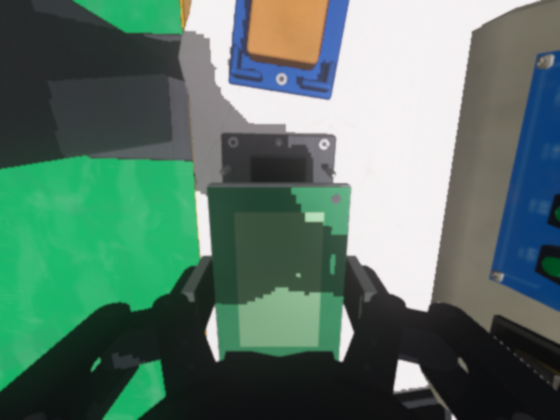

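Panel is held level, (210–350, 185–355). To the aluminium bed.

>>> drive_tool:
  increments:
    - [[1, -40, -15], 0.02, 50]
    - [[2, -80, -30], 0.04, 50]
    - [[4, -120, -40], 0.07, 50]
    - [[5, -160, -40], 0.1, 50]
    - [[7, -200, -40], 0.13, 50]
    - [[8, -240, -40], 0.16, 50]
    - [[9, -265, -40], 0.19, 50]
    - [[9, -280, -40], 0.19, 50]

```text
t: 33.65
position: [0.4331, 0.1519, 0.1397]
tool_rot: [0.997, -0.079, -0.0, -0.0]
wrist_force: [0.3, -0.5, -1.5]
width: 0.0627
```

>>> drive_tool:
  increments:
    - [[0, 0, 0], 0, 50]
    - [[0, 0, 0], 0, 50]
    - [[0, 0, 0], 0, 50]
    - [[0, 0, 0], 0, 50]
    - [[0, 0, 0], 0, 50]
    - [[0, 0, 0], 0, 50]
    - [[0, 0, 0], 0, 50]
    - [[0, 0, 0], 0, 50]

```text
t: 34.45
position: [0.4338, 0.1493, 0.1399]
tool_rot: [0.997, -0.08, 0.0, 0.0]
wrist_force: [0.2, 0.1, -1.0]
width: 0.0624
```

```bash
python3 - <<'E'
from h import *
go(.4352,.203,.08,-.16)
E
```

```text
shift [ -7.2 -53.3  59.9] turn -0.0 pos [0.4338 0.1493 0.1399] yaw -0.16 w 0.0624 F [ 0.2  0.1 -1. ] t 34.45
```

>>> drive_tool:
  increments:
    - [[-2, -15, 5], 0, 50]
    - [[-4, -30, 15], 0, 50]
    - [[-6, -45, 30], 0, 50]
    - [[-7, -53, 50], 0, 50]
    - [[-7, -53, 70], 0, 50]
    - [[-7, -53, 85], 0, 50]
    - [[-7, -53, 93], 0, 50]
    - [[-7, -53, 93], 0, 50]

```text
t: 35.25
position: [0.4347, 0.2026, 0.0461]
tool_rot: [0.997, -0.08, -0.001, 0.0]
wrist_force: [0.0, 0.2, -1.4]
width: 0.0627
```

```bash
python3 - <<'E'
from h import *
im,P=cloud('wrist')
go(.4352,.203,.0104,-.16)
im,P=cloud('wrist'); save('r.png',im)
m=near(P,(.434,.2033),.075,.026,.036).astype(np.uint8)
n,l,s,c=cv2.connectedComponentsWithStats(m)
for i in range(1,n):
    if s[i,4]>=15: print(np.round(c[i]),s[i,4],np.round(np.mean(P[l==i],0)*1000,1))
info(P,near(P,(.434,.203),.065,.06,.08)&(im[...,1].astype(int)>im[...,0]+10),'panel')
E
```

```text
shift [ 0.  -0.1 36.4] turn 0.0 pos [0.4352 0.2029 0.0468] yaw -0.16 w 0.0623 F [ 0.   0.1 -1.1] t 35.3
[280. 154.] 90 [444.  260.3  30.1]
[353. 193.] 56 [480.9 232.7  30.8]
[205. 193.] 17 [399.1 245.5  31.5]
panel n 22093 rect [434.4 204.1  93.2  63.5  80.7] circ [434.2 203.8  55.7] mean [435.2 210.4  66.1] medz 66.1
```

View pics/r.png

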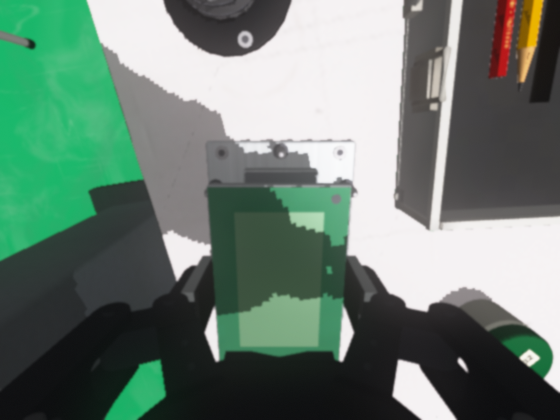

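The panel is centred over the bed within 1 mm, the pins at (205,193) and (353,193) flank it evenly, and the end pin is at (280,154). Lowering.

>>> drive_tool:
  increments:
    - [[0, 0.5, 6], 0, 50]
    - [[0, 0.5, 12], 0, 50]
    - [[0, 0.5, 17], 0, 50]
    - [[0, 0.5, 22], 0, 50]
    - [[0, 0.5, 26], 0, 50]
    - [[0, 0.5, 29], 0, 50]
    - [[0, 0.5, 31], 0, 50]
    - [[0, 0.5, 31], 0, 50]

```text
t: 36.15
position: [0.4351, 0.2023, 0.0157]
tool_rot: [0.997, -0.08, -0.0, 0.0]
wrist_force: [0.9, -0.6, -2.2]
width: 0.0626
```

>>> drive_tool:
  increments:
    - [[0, 0, 1], 0, 50]
    - [[0, 0, 2], 0, 50]
    - [[0, 0, 3], 0, 50]
    - [[0, 0, 4], 0, 50]
    - [[0, 0, 5], 0, 50]
    - [[0, 0, 5.5], 0, 50]
    - [[0, 0, 5.5], 0, 50]
    - [[0, 0, 5.5], 0, 50]

```text
t: 36.95
position: [0.4352, 0.2023, 0.0106]
tool_rot: [0.997, -0.08, 0.0, 0.0]
wrist_force: [-1.1, -1.1, 3.1]
width: 0.0626
```

>>> drive_tool:
  increments:
    - [[0, 0, 0.3], 0, 50]
    - [[0, 0, 0.3], 0, 70]
    - [[0, 0, 0.3], 0, 80]
    - [[0, 0, 0.3], 0, 84]
    - [[0, 0, 0.3], 0, 84]
    - [[0, 0, 0.3], 0, 84]
    - [[0, 0, -8], 0, 84]
    - [[0, 0, -20], 0, 84]

```text
t: 37.75
position: [0.4348, 0.2022, 0.0307]
tool_rot: [0.997, -0.08, -0.001, 0.0]
wrist_force: [-0.8, -0.2, 0.3]
width: 0.0841
```

>>> drive_tool:
  increments:
    - [[0, 0, -20], 0, 84]
    - [[0, 10, -50], 0, 84]
    - [[0, 30, -85], 0, 84]
    - [[0, 55, -120], 0, 84]
    - [[0, 75, -150], 0, 84]
    - [[0, 80, -170], 0, 84]
    - [[0, 80, -180], 0, 84]
    - [[0, 80, -180], 0, 84]

```text
t: 38.55
position: [0.4233, 0.1238, 0.2121]
tool_rot: [0.997, -0.08, 0.002, -0.0]
wrist_force: [1.1, -0.5, -0.6]
width: 0.0841
```

>>> drive_tool:
  increments:
    - [[0, 0, 0], 0, 84]
    - [[0, 0, 0], 0, 84]
    - [[0, 0, 0], 0, 84]
    - [[0, 0, 0], 0, 84]
    - [[0, 0, 0], 0, 84]
    - [[0, 0, 0], 0, 84]
    - [[0, 0, 0], 0, 84]
    - [[0, 0, 0], 0, 84]

```text
t: 39.35
position: [0.4225, 0.1233, 0.2104]
tool_rot: [0.997, -0.08, -0.0, 0.0]
wrist_force: [0.4, 1.0, 1.0]
width: 0.0839
```

```bash
python3 - <<'E'
from h import *
go(.43,0,.2,0)
im,P=cloud('wrist'); save('s.png',im)
info(P,near(P,(.434,.2033),.06,.022,.036)&(im[...,1].astype(int)>im[...,0]+20),'panel')
info(P,near(P,(.4376,.0242),.055,.034,.05)&(im[...,0]>im[...,2]+30),'block')
info(P,near(P,(.428,.352),.04,.036,.0465),'steel')
im,P=cloud('top')
info(P,near(P,(.46,-.302),.03,.025,.06),'brass')
for n in ('black_tile','pot'):
  for c in ('top','wrist'):
    print(n,c,[(np.round(x['point'],4),round(x['confidence'],2)) for x in robot.spot_point(c,n)[:2]])
E
```

```text
shift [ 27.1 120.6  10.4] turn -0.16 pos [0.4225 0.1233 0.2104] yaw -0.16 w 0.0839 F [0.4 1.  1. ] t 39.35
panel n 4930 rect [433.1 202.   94.4  63.6  80.7] circ [433.  202.8  55.6] mean [435.3 209.1  29.4] medz 29.4
block n 2535 rect [435.6  24.4  85.2  46.2  83.1] circ [436.2  24.8  46.5] mean [436.4  26.9  41.4] medz 41.4
steel n 0 rect [0. 0. 0. 0. 0.] circ [0. 0. 0.] mean [nan nan nan] medz nan
brass n 122 rect [ 457.1 -299.2   27.9   28.7   62.3] circ [ 457.  -299.8   15.4] mean [ 456.5 -299.4   33.6] medz 33.8
black_tile top [(array([ 0.5989, -0.3694,  0.0018]), 0.78)]
black_tile wrist []
pot top [(array([0.5761, 0.1123, 0.0013]), 0.69)]
pot wrist [(array([0.5707, 0.1103, 0.0046]), 0.75), (array([0.4394, 0.0238, 0.0235]), 0.71)]
  return _methods._mean(a, axis=axis, dtype=dtype,
  ret = um.true_divide(
  ret = ret.dtype.type(ret / rcount)
```

View pics/s.png

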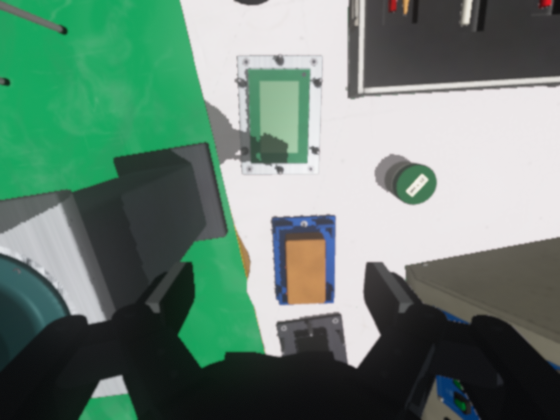

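The panel lies inside its pins at (280,115) and the block is in the dock at (305,262). The tile and pot haven't moved. Handing in.

```bash
python3 -c "
from station import robot
print(robot.sign_off())"
```

```text
the job is handed in; nothing more can be done
None
```

I unloaded the stack from the top down, placed all four pieces on their own places, let go of each one, and handed the job in at about 40 s of the 120 s. No verdict was reported.

Last checks, measured from the camera depth, which reads about 1 mm off in height:

| Piece | Offset from its place's centre | Top height (expected) |
|---|---|---|
| Brass weight | within 1 mm | 34–35 mm (36) |
| Steel weight | about 1 mm | 42 mm (41) |
| Sanding block | about 1–2 mm, yaw matches the dock | 41.4 mm (41) |
| Panel | about 1–2 mm, yaw matches the bed | 29.4 mm (28; it read 29.5 on its old bed) |

- **Undisturbed pieces:** the pieces still waiting stayed within about 2 mm of where they were. The tile and pot are where they stood, within the few millimetres the detectors are good for.
- **Failed or disagreeing readings:** the first reading after releasing the brass weight put its top at 42 mm. The arm was still moving, and the repeat gave 34 mm. In the final check the steel weight was out of the camera's view, so its row comes from the check after its release.
- **Pictures:** I viewed 16, two over the budget of 14.

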